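# Shut and lock the specimen transport box

### The job

Shut the lid of the specimen transport box all the way, then lock both orange studs on it: press each one fully down first (do not force it round unpressed), then turn it a quarter turn clockwise until its cam catches and it stays down by itself. Do not knock or shift the glove carton, the tube rack or the jar standing around the box.

Things in the scene. Friction and masses are not known exactly. Their poses are not given: they have to be found in the camera images.
- carrier: white open-topped box, 220 mm deep (its x) by 300 mm wide (y) by 115 mm high, walls 6 mm, fixed to the bench, an orange rack of purple-capped tubes inside; origin at the centre of its underside, z up, its front faces its own -x (roughly to the robot). The lid hinges on the far (+x) rim.
- lid (a joint): opening angle of the lid, rad: 0 = shut flat on the box, about 0.4 to 0.85 at the start, front edge raised. The stiff hinge holds the lid wherever it is left; pushing straight down on its top 100 mm in front of the hinge shuts it with roughly 2 to 10 N.
- lid_hinge (a point): middle of the lid's hinge line, 115 mm behind the box's centre (its +x) and 119 mm above the bench; the point turns with the lid: y along the hinge, x square to it in the lid's plane (the lid extends to -x), z out of the lid's top face.
- lid_front (a point): middle of the upper front edge of the lid, 235 mm in front of the hinge and 6 mm above the hinge line in the lid's frame. The lid is 310 mm wide and 10 mm thick, grey rim with a clear solid window; its top face is 125 mm above the bench when shut and is bare between the two studs.
- stud_left (a point): left stud (+y front corner of the lid): orange wing 42 mm long (point x), 11 thick (y), 28 tall (z, along the turning axis, out of the lid). This point: the wing centre, on the axis, 26 mm above the lid's top face unpressed. Open: wing runs front to back; locked: parallel to the lid's front edge. Axis 198 mm in front of the hinge, 105 mm to the side of the lid's middle.
- stud_right (a point): right stud (-y front corner of the lid): orange wing 42 mm long (point x), 11 thick (y), 28 tall (z, along the turning axis, out of the lid). This point: the wing centre, on the axis, 26 mm above the lid's top face unpressed. Open: wing runs front to back; locked: parallel to the lid's front edge. Axis 198 mm in front of the hinge, 105 mm to the side of the lid's middle.
- press_left (a joint): how far the left stud is pushed into the lid, m: 0 = sprung up, 0.008 = end of travel. Spring 5 N to start, 11 N at 6 mm, 13 N at 8 mm. With the lid shut it cannot turn until at least 6 mm down (push to 7 or 8); turned 90 degrees and let go, it rises to about 3.5 mm and stays hooked there.
- press_right (a joint): how far the right stud is pushed into the lid, m: 0 = sprung up, 0.008 = end of travel. Spring 5 N to start, 11 N at 6 mm, 13 N at 8 mm. With the lid shut it cannot turn until at least 6 mm down (push to 7 or 8); turned 90 degrees and let go, it rises to about 3.5 mm and stays hooked there.
- turn_left (a joint): turn of the left stud, rad, growing clockwise as seen from above the lid: 0 = open (start), 1.571 = quarter turn, against its stop. Turning friction is slight, about 0.03 N m.
- turn_right (a joint): turn of the right stud, rad, growing clockwise as seen from above the lid: 0 = open (start), 1.571 = quarter turn, against its stop. Turning friction is slight, about 0.03 N m.
- gloves_mid (a point): bystander: closed white and blue glove carton, 220 x 120 x 75 mm (x, y, z), loose; its centre.
- rack_mid (a point): bystander: loose orange rack 160 x 75 x 45 mm (x, y, z) with purple-capped tubes up to 83 mm above the bench; this point is on its middle axis, 40 mm above the bench.
- jar_mid (a point): bystander: upright loose jar with a purple cap, 56 mm diameter, 75 mm high; its centre.

How it is judged (in metres and radians):
On the way, in this order (a step that is already met when the one before it is completed fails the run):
1. the lid is shut (value of joint lid below 0.03 rad), for 0.2 s.
2. with the lid shut, one of the two studs is pressed, turned and caught (value of joint lid below 0.03 rad and ((value of joint turn_left above 1.35 rad and value of joint press_left between 0.002 and 0.005 m) or (value of joint turn_right above 1.35 rad and value of joint press_right between 0.002 and 0.005 m))), for 0.2 s.
At the end, for the whole second after the job is handed in: The lid is shut (within 0.03 rad), and both studs are turned at least 1.35 rad and rest caught, held down by their cams (between 2 and 5 mm down) with nothing touching them (value of joint lid below 0.03 rad and value of joint each of turn_left, turn_right above 1.35 rad and value of joint press_left between 0.002 and 0.005 m and value of joint press_right between 0.002 and 0.005 m).
It fails at once if the glove carton is shifted more than 30 mm or tipped (distance of gloves_mid from where it was at the start of the episode above 0.03 m or angle between gloves_mid's own z axis and vertical above 0.4 rad).
It fails at once if the tube rack is shifted more than 30 mm or tipped (distance of rack_mid from where it was at the start of the episode above 0.03 m or angle between rack_mid's own z axis and vertical above 0.4 rad).
It fails at once if the jar is shifted more than 30 mm or tipped (distance of jar_mid from where it was at the start of the episode above 0.03 m or angle between jar_mid's own z axis and vertical above 0.4 rad).
It fails at once if the left stud is forced round by brute force, not pressed down, with the lid shut (value of joint lid below 0.03 rad and value of joint turn_left between 0.25 and 1.2 rad and value of joint press_left below 0.0045 m).
It fails at once if the right stud is forced round by brute force, not pressed down, with the lid shut (value of joint lid below 0.03 rad and value of joint turn_right between 0.25 and 1.2 rad and value of joint press_right below 0.0045 m).
It also fails if it takes over 72 s, if anything falls off the work surface, if the arm or the gripper's body presses on something with over 40 N, if the wrist force passes 120 N, or if a joint passes its speed limit or range.

### The arm

A 6-joint arm with a two-finger parallel gripper is mounted at the origin on the work surface. World frame = base frame: x ahead of the robot, y to its left, z up, the work surface at z = 0. Lengths are in mm, angles in rad, forces in N, time in s.
With the tool pointing down it reaches from about 275 to 1000 mm from the base axis. Payload 8.4 kg.
Tool frame: the origin (TCP) lies between the finger pads; the fingertips stand r.nose_length ahead of it and the grasp point (between the pads) lies 8 mm behind it (r.nose_length is the distance from the TCP to the fingertips, in mm); y points along the fingers, x is the direction in which the jaws open and shut, and the axes are right-handed (so a half turn about y gives the same grasp; the last joint's range is limited). The gripper opens to 85 mm and grips with 20 to 120 N. Pads are 22 mm wide; open, the fingers measure 114 mm over their backs; the gripper's body (76 mm by 85 mm) begins 54 mm behind the grasp point. The pads swing forward as they close: fully open they stand 13 mm farther back than shut.
Start: joints at [1.173, 0.353, 1.633, -0, 1.155, -0.002], TCP at [240.965, 576.683, 242.281] pointing down, gripper open.
Joint ranges: [-2.63, 2.63], [-0.92, 2.1], [0.06, 2.66], [-1.3, 4.44], [0, 2.69], [-3.02, 3.02]. Speed limits (rad/s): [2.22, 2.22, 2.79, 3.14, 3.14, 3.14].

### API

Orientations are given as [roll, pitch, yaw] about the fixed x, y, z axes, in that order (R = Rz(yaw) Ry(pitch) Rx(roll)).
In Python, from rig import r, cams, order gives the robot as it stands. The module is installed in compiled form; this text tells all that it offers.
- The arm moves only by the shell command python3 -m crank 'ROWS' [FORCE]. ROWS is JSON, a list of rows, each a list of 7 numbers: the turn, a rotation vector about the tool's x, y, z in degrees, then the shift along the tool's x, y, z in cm, then the opening, from -1 (shut) to 1 (fully open). A call has exactly 10 rows; each row shifts and turns the pose as measured when the row begins, along the tool's axes as they then stand; what a row does not reach is not made up. A row lasts 1/12 s, in which the tool goes at most 41.7 mm and 7.16 degrees, less where a joint would pass 70% of its speed; a pose out of reach is approached as far as the arm can. A call with a gripper value outside its range is refused whole. The fingers move at their own pace and stop on an object; FORCE is the grip in N (left out, the last holds). Time passes only in rows, so rows that do not move let the fingers close, or fill a call up. It gives the time, the measured TCP pose, the force and the opening at its end, in the units of the state.
- r.sense(): the state, without advancing time (a new reading comes with each control period).
- cams.grab_frame(name): name is "side" or "top" or "wrist"; returns the picture (400x640x3 uint8, blue, green, red); there is no depth.
- cams.camera_info(name): a dict with "intrinsics" (3x3 intrinsics, pixels), "k1" (the pictures are not rectified: a ray, as slopes to the right and down, at radius r is drawn at 1 + k1 r^2 times it, then the intrinsics apply), "view" (4x4, takes a point from world to camera coordinates); the wrist camera has in their place "hand_eye" (4x4, takes a point from camera to tool coordinates, whose origin is the TCP and whose axes are the tool frame's). Camera axes: x right, y up, looking along -z (the intrinsics and any distortion apply to the point x, -y, -z); pixel columns grow to the right and rows downward; lengths in mm; the calibration is good to about 2 mm. A picture is of the moment at which its call begins: read the wrist's pose just before it. camera_info takes no time and is no camera call.
- order.sign_off(): hands the job in, once; it reports no verdict.
The state is a dict: "clock": time; "qpos": joint angles; "qvel": joint speeds; "joint_efforts": joint torques, N m; "eef_pos": TCP position; "tcp_rot": TCP orientation; "contact_force": force on the tool from outside, world axes, zero at the start; "wrist_torque": the same for the moment, N m; "opening": opening from 0.0 (shut) to 1.0 (fully open).
Only numpy, scipy, OpenCV 4.12 (cv2) and the standard library are available. Lean on these libraries where they do the work, as an engineer would, in place of code of your own. Each camera call takes 0.05 s, during which the arm holds its last target.

## Working session

There is one attempt and no reset: what is moved stays moved. The work goes in short steps, Python scripts to look and compute and a shell command to move; the robot and the scene stay as the last step left them, time stands still between calls to the robot, and variables do not carry over. Pictures are saved under pics/ and viewed, and the job is handed in when it is done.

```bash
mkdir -p pics
python3 - <<'E'
from rig import r,cams,order
import cv2,numpy as np
np.set_printoptions(precision=4,suppress=True)
print(r.sense(), r.nose_length)
for n in ["side","top","wrist"]:
    print(n,cams.camera_info(n))
for n in ["side","top"]:
    cv2.imwrite(f"pics/{n}0.png",cams.grab_frame(n))
E
```

```text
{'clock': 0.0, 'qpos': array([ 1.1726,  0.3536,  1.6342, -0.    ,  1.1552, -0.0024]), 'qvel': array([-0.0016, -0.0017,  0.0006, -0.0003,  0.0017, -0.0003]), 'joint_efforts': array([  0.0021, -60.5237, -34.2078,   0.0004,   0.0091,  -0.    ]), 'eef_pos': array([240.7808, 576.2392, 241.5674]), 'tcp_rot': array([-1.5708,  0.0014,  1.175 ]), 'contact_force': array([ 0.0559, -0.0963,  0.0966]), 'wrist_torque': array([-0.0184,  0.0019, -0.0445]), 'opening': 0.9985217586068277} 11.0
side {'intrinsics': array([[369.0809,   0.    , 321.3458],
       [  0.    , 369.0809, 197.6213],
       [  0.    ,   0.    ,   1.    ]]), 'k1': -0.02185018220839793, 'view': array([[   0.9779,   -0.2086,   -0.0158, -537.5503],
       [   0.1216,    0.5057,    0.8541, -163.5193],
       [  -0.1702,   -0.8371,    0.5199, -892.325 ],
       [   0.    ,    0.    ,    0.    ,    1.    ]])}
top {'intrinsics': array([[388.4304,   0.    , 314.8159],
       [  0.    , 388.4304, 202.6735],
       [  0.    ,   0.    ,   1.    ]]), 'k1': -0.015561222254428088, 'view': array([[    0.0049,    -1.    ,    -0.0021,    16.4291],
       [    0.9818,     0.0044,     0.19  ,  -596.3798],
       [   -0.19  ,    -0.0029,     0.9818, -1162.0125],
       [    0.    ,     0.    ,     0.    ,     1.    ]])}
wrist {'intrinsics': array([[279.2394,   0.    , 318.7405],
       [  0.    , 279.2394, 202.1468],
       [  0.    ,   0.    ,   1.    ]]), 'k1': -0.028630727719205593, 'hand_eye': array([[   1.    ,    0.0004,   -0.0004,   -1.3151],
       [  -0.0005,    0.3179,   -0.9481, -130.8588],
       [  -0.0002,    0.9481,    0.3179,   82.2644],
       [   0.    ,    0.    ,    0.    ,    1.    ]])}
```

View pics/side0.png

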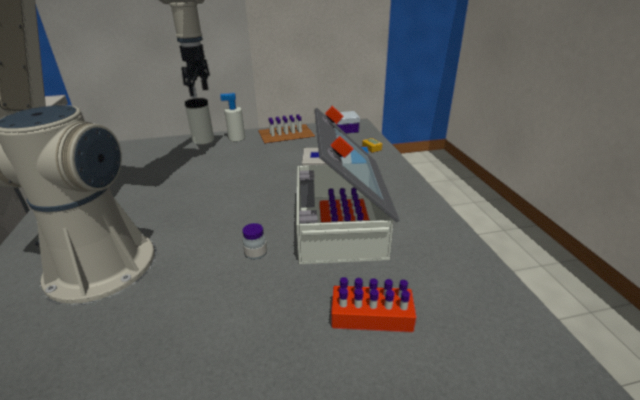

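View pics/top0.png

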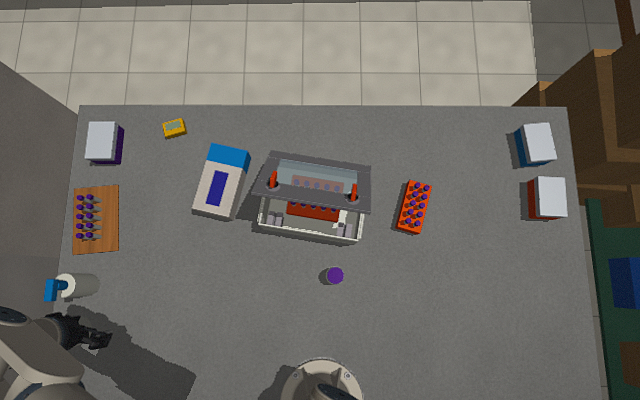

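The side view shows the box (300-395, 165-260) with its lid raised. The top view shows the studs near (272,179) and (353,192), the jar at (335,275), the rack at (413,207) and the carton at (222,182). Next I'll zoom in.

Run:
```python
import cv2
t=cv2.imread('pics/top0.png')[130:290,185:445]
cv2.imwrite('pics/top0z.png',cv2.resize(t,None,fx=3,fy=3,interpolation=cv2.INTER_CUBIC))
s=cv2.imread('pics/side0.png')[95:275,230:430]
cv2.imwrite('pics/side0z.png',cv2.resize(s,None,fx=3.3,fy=3.3,interpolation=cv2.INTER_CUBIC))
```

```text
(no output)
```

View pics/top0z.png

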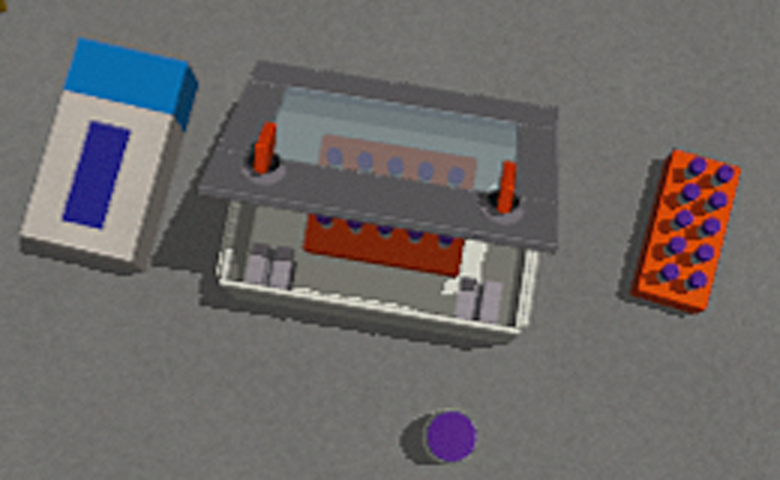

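View pics/side0z.png

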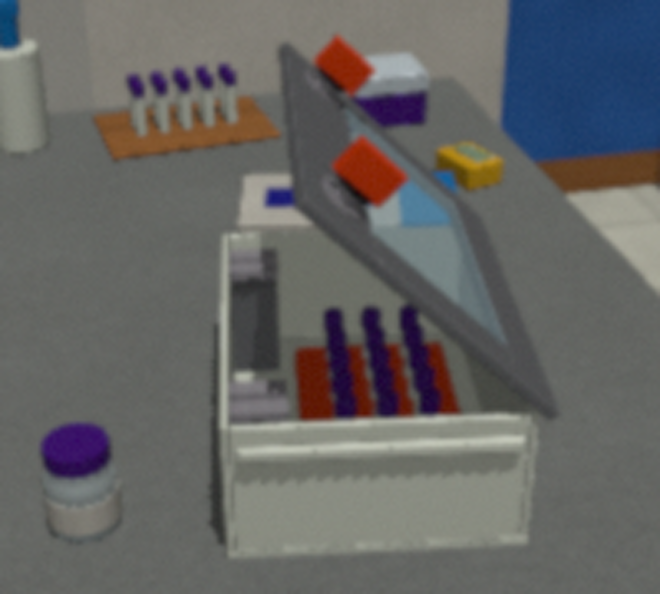

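```bash
cat > h.py <<'E'
import numpy as np,cv2
from scipy.spatial.transform import Rotation as Ro
from scipy.optimize import least_squares
from rig import r,cams,order
np.set_printoptions(precision=3,suppress=True)
def Vw(n,s=None):
    c=cams.camera_info(n)
    if n!='wrist': return c,c['view']
    s=s or r.sense()
    T=np.eye(4);T[:3,:3]=Ro.from_euler('xyz',s['tcp_rot']).as_matrix();T[:3,3]=s['eef_pos']
    return c,np.linalg.inv(T@c['hand_eye'])
def proj(cv,P):
    c,V=cv;P=np.atleast_2d(P);q=P@V[:3,:3].T+V[:3,3]
    u=np.c_[q[:,0]/-q[:,2],-q[:,1]/-q[:,2]];u=u*(1+c['k1']*(u**2).sum(1))[:,None]
    K=c['intrinsics'];return np.c_[u[:,0]*K[0,0]+K[0,2],u[:,1]*K[1,1]+K[1,2]]
def ray(cv,px):
    c,V=cv;K=c['intrinsics'];d=(np.array(px,float)-K[:2,2])/K[0,0];u=d.copy()
    for _ in range(20):u=d/(1+c['k1']*(u@u))
    R=V[:3,:3];o=-R.T@V[:3,3];return o,R.T@np.array([u[0],-u[1],-1.])
def onz(cv,px,z):
    o,d=ray(cv,px);return o+d*(z-o[2])/d[2]
def box(p,P):   # carrier -> world
    return Ro.from_euler('z',p[2]).apply(np.atleast_2d(P))+[p[0],p[1],0]
def lid(p,P):   # lid frame -> world ; raised = rotation +y (x- side up)
    return box(p,Ro.from_euler('y',p[3]).apply(np.atleast_2d(P))+[115,0,119])
E
cat > fit.py <<'E'
from h import *
t=Vw('top');s=Vw('side')
zt=lambda a,b:(a/3+185-.33,b/3+130-.33)
zs=lambda a,b:(a/3.3+230-.35,b/3.3+95-.35)
obs=[(t,zt(219,282),'b',[-110,150,115]),(t,zt(520,331),'b',[-110,-150,115]),
(t,zt(200,192),'l',[-235,155,6]),(t,zt(556,247),'l',[-235,-155,6]),
(t,zt(265,148),'l',[-198,105,32]),(t,zt(507,187),'l',[-198,-105,32]),
(s,zs(228,425),'b',[-110,-150,115]),(s,zs(230,553),'b',[-110,-150,0]),(s,zs(527,543),'b',[110,-150,0]),
(s,zs(286,43),'l',[-235,155,6]),(s,zs(300,192),'l',[-235,-155,6]),
(s,zs(345,66),'l',[-198,105,32]),(s,zs(370,172),'l',[-198,-105,32])]
def f(p):
    q=[p[0],p[1],p[2],p[3]]
    return np.concatenate([(proj(c,(box if k=='b' else lid)(q,P))[0]-px) for c,px,k,P in obs])
R=least_squares(f,[600,20,-.15,.6],loss='soft_l1',x_scale=[100,100,.1,.1])
print(R.x);print(f(R.x).reshape(-1,2))
p=R.x;np.save('p.npy',p)
print('front',lid(p,[-235,0,6]))
q=p.copy();q[3]=0
print('studs shut',lid(q,[[-198,105,32],[-198,-105,32]]))
print('studs now',lid(p,[[-198,105,32],[-198,-105,32]]))
print('jar',onz(t,zt(451,436),75),'rack',onz(t,zt(687,232),45),'gl',onz(t,zt(125,80+70),75))
E
python3 fit.py
```

```text
[604.995  23.841  -0.16    0.76 ]
[[-0.569  0.261]
 [-0.484  0.564]
 [-1.593 -1.637]
 [-0.063 -0.38 ]
 [-0.533  0.031]
 [-0.951 -0.008]
 [-2.062  1.871]
 [-0.228  2.196]
 [ 0.852  1.021]
 [-0.262 -0.265]
 [ 1.398  2.841]
 [-0.188  0.667]
 [ 0.126  1.059]]
front [[554.434  32.002 285.232]]
studs shut [[539.786 140.725 151.   ]
 [506.326 -66.592 151.   ]]
studs now [[615.324 128.533 278.592]
 [581.863 -78.784 278.592]]
jar [373.146 -42.183  75.   ] rack [ 586.098 -293.725   45.   ] gl [664.995 296.658  75.   ]
```

```bash
python3 -m crank '[[0,-6.75,0,0,-4,0,-1],[0,-6.75,0,0,-4,0,-1],[0,0,0,-2.8,-0.5,-2.4,-1],[0,0,0,-2.8,-0.5,-2.4,-1],[0,0,0,-2.8,-0.5,-2.4,-1],[0,0,0,-2.8,-0.5,-2.4,-1],[0,0,0,-2.8,-0.5,-2.4,-1],[0,0,0,-2.8,-0.5,-2.4,-1],[0,0,0,-2.8,-0.5,-2.4,-1],[0,0,0,-2.8,-0.5,-2.4,-1]]' 60
cat > d.py <<'E'
from h import *
import sys
# target x y z yaw -> tool deltas
T=[float(a) for a in sys.argv[1:5]]
s=r.sense();M=Ro.from_euler('xyz',s['tcp_rot'])
G=Ro.from_euler('xyz',[-np.pi/2,0,T[3]])
print('t',s['clock'],'pos',s['eef_pos'],'rot',s['tcp_rot'],'F',s['contact_force'],'op',s['opening'],'q',s['qpos'])
print('rotvec deg',np.degrees((M.inv()*G).as_rotvec()),'shift cm now-axes',M.inv().apply(np.array(T[:3])-s['eef_pos'])/10,'goal-axes',G.inv().apply(np.array(T[:3])-s['eef_pos'])/10)
E
python3 d.py 576 28 340 1.411
```

```text
clock: 0.93
eef_pos: [398.1, 320.2, 362.3]
tcp_rot: [-1.567, 0.009, 1.433]
contact_force: [1.1, 0.1, 0.2]
opening: -0.004
t 0.9333 pos [398.129 320.182 362.272] rot [-1.567  0.009  1.433] F [1.12  0.119 0.217] op -0.0040123542261895 q [ 0.676  0.079  1.715 -0.003  1.357 -0.756]
rotvec deg [-0.222  1.253 -0.499] shift cm now-axes [-26.475   2.371 -21.644] goal-axes [-26.016   2.227 -22.21 ]
```

```bash
python3 -m crank '[[-0.2,1.2,-0.5,-2.9,0,-2.4,-1],[0,0,0,-2.9,0,-2.4,-1],[0,0,0,-2.9,0,-2.4,-1],[0,0,0,-2.9,0,-2.4,-1],[0,0,0,-2.9,0,-2.4,-1],[0,0,0,-2.9,0,-2.4,-1],[0,0,0,-2.9,0,-2.4,-1],[0,0,0,-2.9,0,-2.4,-1],[0,0,0,-2,0,-2,-1],[0,0,0,0,0,0,-1]]'
python3 d.py 576 28 340 1.411
python3 - <<'E'
from h import *
cv2.imwrite('pics/w1.png',cams.grab_frame('wrist'))
E
```

```text
clock: 1.77
eef_pos: [574.9, 16.4, 361.8]
tcp_rot: [-1.571, 0.001, 1.407]
contact_force: [0.3, -0.4, -0.6]
opening: -0.001
t 1.7667 pos [574.888  16.45  361.755] rot [-1.571  0.001  1.407] F [ 0.298 -0.42  -0.636] op -0.000993627882908146 q [ 0.026  0.183  1.596 -0.001  1.363 -1.38 ]
rotvec deg [ 0.035 -0.228 -0.037] shift cm now-axes [1.159 2.175 0.08 ] goal-axes [1.158 2.176 0.074]
```

View pics/w1.png

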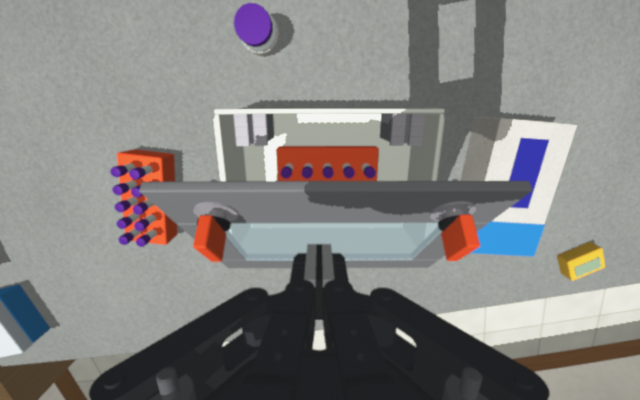

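```bash
python3 -m crank '[[0,0,0,0,2.5,0,-1],[0,0,0,0,2.5,0,-1],[0,0,0,0,2,0,-1],[0,0,0,0,1.2,0,-1],[0,0,0,0,1.0,0.8,-1],[0,0,0,0,1.0,0.8,-1],[0,0,0,0,1.0,0.8,-1],[0,0,0,0,1.0,0.7,-1],[0,0,0,0,1.0,0.6,-1],[0,0,0,0,1.0,0.6,-1]]'
python3 d.py 515 28 136 1.411
```

```text
clock: 2.65
eef_pos: [528.9, 32.6, 216.4]
tcp_rot: [-1.577, -0.003, 1.41]
contact_force: [1.2, 0.1, 2.1]
opening: -0.002
t 2.65 pos [528.894  32.622 216.413] rot [-1.577 -0.003  1.41 ] F [1.234 0.115 2.062] op -0.0020766214065902782 q [ 0.058  0.23   1.867  0.001  1.037 -1.353]
rotvec deg [ 0.365 -0.05   0.151] shift cm now-axes [-0.7    8.031  1.349] goal-axes [-0.677  8.041  1.298]
```

```bash
python3 -m crank '[[0,0,0,0,1.1,0.3,-1],[0,0,0,0,1.1,0.3,-1],[0,0,0,0,1.1,0.3,-1],[0,0,0,0,1.1,0.2,-1],[0,0,0,0,1.1,0.2,-1],[0,0,0,0,1.0,0.1,-1],[0,0,0,0,0.8,0,-1],[0,0,0,0,0.6,0,-1],[0,0,0,0,0.4,0,-1],[0,0,0,0,0.2,0,-1]]'
python3 d.py 515 28 136 1.411
```

```text
clock: 3.48
eef_pos: [509.9, 42.4, 136.0]
tcp_rot: [-1.577, -0.001, 1.419]
contact_force: [-5.8, -3.5, 12.2]
opening: 0.003
t 3.4833 pos [509.857  42.369 135.955] rot [-1.577 -0.001  1.419] F [-5.785 -3.542 12.193] op 0.0025722281842392868 q [ 0.08   0.311  1.972  0.     0.852 -1.339]
rotvec deg [0.348 0.478 0.086] shift cm now-axes [-1.343 -0.002 -0.725] goal-axes [-1.337 -0.005 -0.736]
```

Tip is at about 125 mm with rising force, so the lid should be seated. I'll press a little more to confirm, then lift and look.

```bash
python3 -m crank '[[0,0,0,0,0.3,0,-1],[0,0,0,0,0.3,0,-1],[0,0,0,0,0.3,0,-1],[0,0,0,0,0.2,0,-1],[0,0,0,0,0,0,-1],[0,0,0,0,-0.5,0,-1],[0,0,0,0,-3,0,-1],[0,0,0,0,-4,0,-1],[0,0,0,0,-4,0,-1],[0,0,0,0,-3,0,-1]]'
python3 d.py 400 40 330 1.411
python3 - <<'E'
from h import *
cv2.imwrite('pics/side1.png',cams.grab_frame('side'))
s=cv2.imread('pics/side1.png')[95:275,230:430]
cv2.imwrite('pics/side1z.png',cv2.resize(s,None,fx=3.3,fy=3.3,interpolation=cv2.INTER_CUBIC))
E
```

```text
clock: 4.32
eef_pos: [503.9, 43.6, 280.4]
tcp_rot: [-1.564, 0.002, 1.421]
contact_force: [1.2, 0.0, 0.3]
opening: -0.002
t 4.3167 pos [503.904  43.633 280.39 ] rot [-1.564  0.002  1.421] F [1.193 0.008 0.294] op -0.0023014735098417713 q [ 0.084  0.132  1.835 -0.     1.181 -1.337]
rotvec deg [-0.413  0.566 -0.115] shift cm now-axes [-1.921 -4.883 10.255] goal-axes [-2.012 -4.961 10.2  ]
```

View pics/side1z.png

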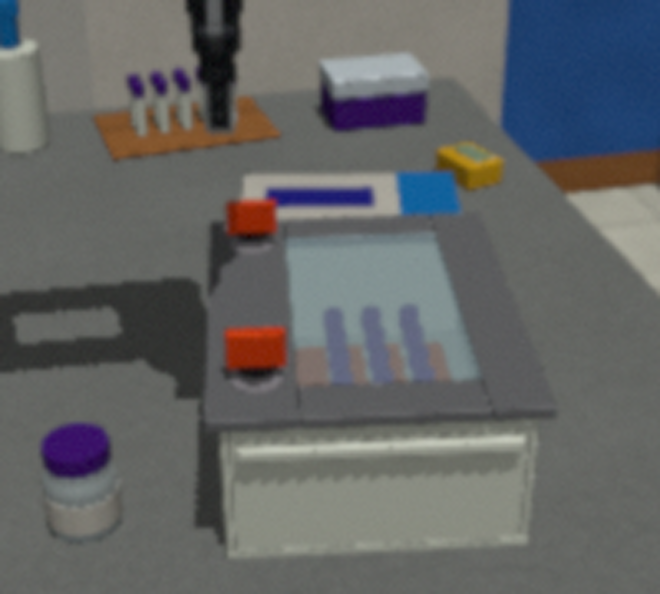

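The side view shows the lid flat on the box, with the studs standing at (252,217) and (255,350) in the zoom. I'll now locate the studs with the wrist camera.

Run:
```python
from h import *
s=r.sense();print(s['eef_pos'],s['tcp_rot'])
im=cams.grab_frame('wrist');cv2.imwrite('pics/w2.png',im)
cv2.imwrite('pics/t2.png',cams.grab_frame('top'))
c=Vw('wrist',s);p=np.load('p.npy');p[3]=0
np.save('w2V.npy',c[1])
P=lid(p,[[-198+a,b,c2] for b in(105,-105) for a in(21,-21) for c2 in(46,18)]+[[-235,155,6],[-235,-155,6]])
u=proj(c,P);print(u)
for a in u: cv2.circle(im,(int(round(a[0])),int(round(a[1]))),2,(0,255,0),-1)
cv2.imwrite('pics/w2o.png',im)
```

```text
[506.567  43.904 285.886] [-1.571  0.     1.421]
[[420.502 237.715]
 [411.691 226.481]
 [426.092 197.602]
 [416.347 189.483]
 [209.862 235.836]
 [219.285 224.744]
 [204.776 195.539]
 [215.12  187.591]
 [460.583 172.539]
 [171.101 169.766]]
```

View pics/w2o.png

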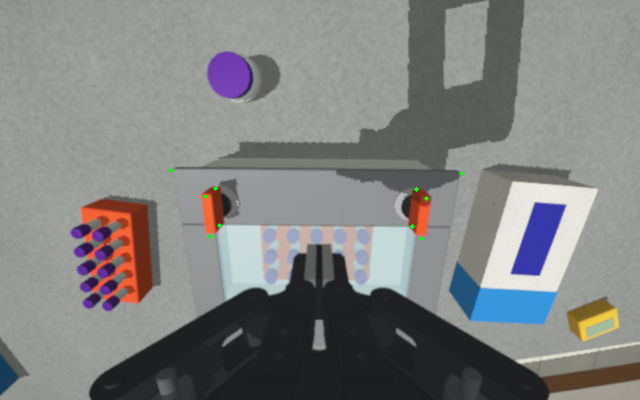

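Run:
```python
import cv2,numpy as np
im=cv2.imread('pics/w2.png')
a=cv2.resize(im[155:250,155:250],None,fx=4,fy=4,interpolation=cv2.INTER_CUBIC)
b=cv2.resize(im[155:250,380:475],None,fx=4,fy=4,interpolation=cv2.INTER_CUBIC)
cv2.imwrite('pics/w2z.png',np.hstack([a,b]))
```

```text
(no output)
```

View pics/w2z.png

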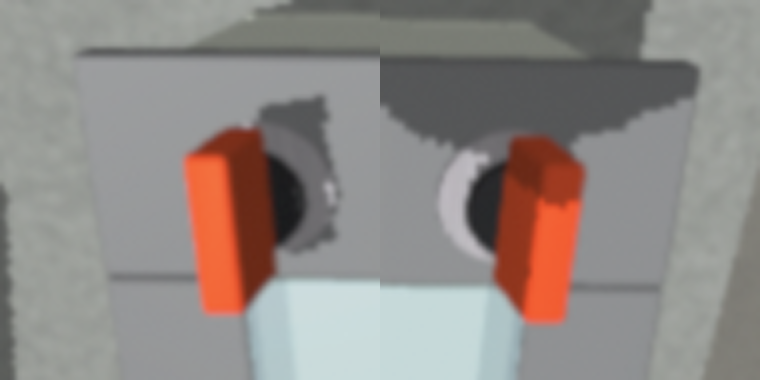

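Run:
```python
from h import *
c=(cams.camera_info('wrist'),np.load('w2V.npy'))
z=lambda a,b:((a if a<380 else a-380)/4+(155 if a<380 else 380)-.37,b/4+155-.37)
o=[]
for (x,y),(a,b) in zip([(186,156),(227,152),(245,312),(205,313)],[(-21,-5.5),(-21,5.5),(21,5.5),(21,-5.5)]): o.append((z(x,y),[-198+a,-105+b,46]))
for (x,y),(a,b) in zip([(543,171),(584,168),(566,322),(525,322)],[(-21,-5.5),(-21,5.5),(21,5.5),(21,-5.5)]): o.append((z(x,y),[-198+a,105+b,46]))
o+=[(z(78,54),[-235,-155,6]),(z(698,67),[-235,155,6])]
px=np.array([a for a,_ in o]);P=[b for _,b in o]
f=lambda p:(proj(c,lid([*p[:3],p[3]],P))-px).ravel()
p0=np.load('p.npy')
for free in(0,1):
    g=(lambda p:f([*p,0])) if not free else f
    R=least_squares(g,[*p0[:3]]+[0]*free,x_scale=[100,100,.1]+[.1]*free)
    print(R.x);print(g(R.x).reshape(-1,2).T)
    if not free:
        q=[*R.x,0];np.save('p2.npy',q);print(lid(q,[[-198,105,32],[-198,-105,32]]))
```

```text
[603.162  24.453  -0.164]
[[-1.638 -0.339 -0.221 -1.219  0.948  2.174  0.588 -0.095 -2.647  2.392]
 [-0.526  0.621  1.152  0.734 -1.329 -0.419  1.304  1.194 -0.713  0.012]]
[[538.438 141.606 151.   ]
 [504.117 -65.571 151.   ]]
[604.56   24.198  -0.164  -0.015]
[[-0.168  0.987  0.767 -0.124 -0.379  0.705 -0.509 -1.086 -0.841  0.573]
 [-0.776  0.369  0.689  0.272 -1.614 -0.705  0.818  0.708 -0.137  0.537]]
```

```bash
python3 d.py 538.5 141.6 200 1.407
```

```text
t 4.4667 pos [505.263  43.719 280.236] rot [-1.568  0.001  1.421] F [ 0.727  0.226 -0.793] op -0.0011366744781013231 q [ 0.084  0.133  1.836 -0.     1.177 -1.337]
rotvec deg [-0.178  0.796 -0.061] shift cm now-axes [10.183  8.007 -1.849] goal-axes [10.199  8.024 -1.683]
```

```bash
python3 -m crank '[[-0.2,0.8,0,2,0.8,-0.3,0.3],[0,0,0,2,0.8,-0.3,0.3],[0,0,0,2,0.8,-0.3,0.3],[0,0,0,2,0.8,-0.3,0.3],[0,0,0,2,0.8,-0.3,0.3],[0,0,0,0.5,1,-0.2,0.3],[0,0,0,0,1,0,0.3],[0,0,0,0,1,0,0.3],[0,0,0,0,1,0,0.3],[0,0,0,0,0,0,0.3]]' 80
python3 d.py 538.5 141.6 153 1.407
python3 - <<'E'
from h import *
cv2.imwrite('pics/w3.png',cams.grab_frame('wrist'))
E
```

```text
clock: 5.3
eef_pos: [532.8, 146.1, 183.8]
tcp_rot: [-1.557, 0.008, 1.405]
contact_force: [-0.3, 0.0, -0.9]
opening: 0.65
t 5.3 pos [532.816 146.145 183.787] rot [-1.557  0.008  1.405] F [-0.317  0.028 -0.94 ] op 0.6496185831689851 q [ 0.266  0.314  1.834 -0.001  1.009 -1.139]
rotvec deg [-0.794 -0.115 -0.437] shift cm now-axes [-0.331  3.072 -0.678] goal-axes [-0.356  3.079 -0.635]
```

View pics/w3.png

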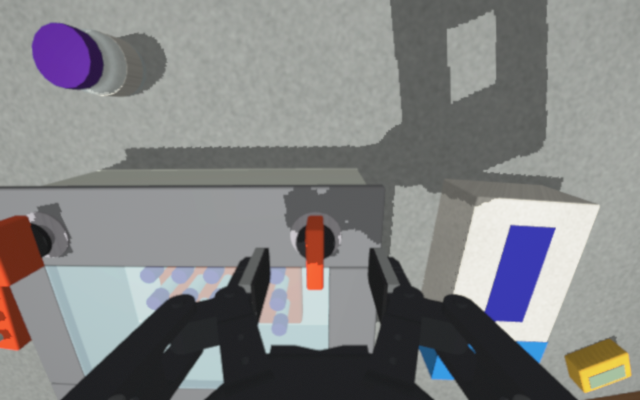

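The wing at (315,250) sits between the open fingers at (262,270) and (375,270). I'll correct the small offsets and descend before closing.

```bash
python3 -m crank '[[-0.8,0,-0.4,-0.3,0,-0.6,0.2],[0,0,0,0,0.6,0,0.1],[0,0,0,0,0.8,0,0.1],[0,0,0,0,0.8,0,0],[0,0,0,0,0.5,0,0],[0,0,0,0,0,0,0],[0,0,0,0,0,0,0],[0,0,0,0,0,0,0],[0,0,0,0,0,0,0],[0,0,0,0,0,0,0]]' 80
python3 d.py 538.5 141.6 153 1.407
```

```text
clock: 6.18
eef_pos: [540.4, 139.8, 156.9]
tcp_rot: [-1.576, -0.001, 1.402]
contact_force: [-0.0, 0.5, 0.8]
opening: 0.498
t 6.1833 pos [540.361 139.821 156.88 ] rot [-1.576 -0.001  1.402] F [-0.04   0.472  0.783] op 0.4975529504621718 q [ 0.251  0.346  1.859 -0.001  0.931 -1.15 ]
rotvec deg [ 0.315 -0.285  0.085] shift cm now-axes [0.144 0.387 0.215] goal-axes [0.145 0.388 0.213]
```

```bash
python3 -m crank '[[0.3,0,0,0.15,0.2,0.2,-0.3],[0,0,0,0,0.1,0,-0.6],[0,0,0,0,0,0,-0.8],[0,0,0,0,0,0,-1],[0,0,0,0,0,0,-1],[0,0,0,0,0,0,-1],[0,0,0,0,0,0,-1],[0,0,0,0,0,0,-1],[0,0,0,0,0,0,-1],[0,0,0,0,0,0,-1]]' 80
python3 d.py 538.5 141.6 145 1.407
python3 - <<'E'
from h import *
cv2.imwrite('pics/w4.png',cams.grab_frame('wrist'))
E
```

```text
clock: 7.02
eef_pos: [539.0, 142.2, 154.5]
tcp_rot: [-1.572, -0.002, 1.403]
contact_force: [0.5, 0.3, 0.3]
opening: 0.104
t 7.0167 pos [538.99  142.171 154.51 ] rot [-1.572 -0.002  1.403] F [0.527 0.282 0.298] op 0.10432915253341353 q [ 0.254  0.35   1.859  0.002  0.931 -1.149]
rotvec deg [ 0.069 -0.25   0.117] shift cm now-axes [-0.066  0.951  0.04 ] goal-axes [-0.064  0.951  0.039]
```

View pics/w4.png

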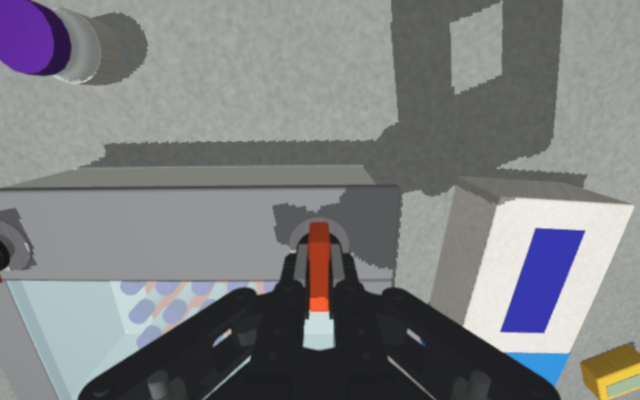

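The wing is held between the pads at (320,270). Now I'll press in small steps.

```bash
python3 -m crank '[[0,0,0,0,0.2,0,-1],[0,0,0,0,0.2,0,-1],[0,0,0,0,0.2,0,-1],[0,0,0,0,0.2,0,-1],[0,0,0,0,0.2,0,-1],[0,0,0,0,0.2,0,-1],[0,0,0,0,0.2,0,-1],[0,0,0,0,0.2,0,-1],[0,0,0,0,0.2,0,-1],[0,0,0,0,0.2,0,-1]]' 100
python3 d.py 538.5 141.6 145 1.407
```

```text
clock: 7.9
eef_pos: [539.2, 142.2, 146.3]
tcp_rot: [-1.573, -0.003, 1.403]
contact_force: [-8.8, -3.3, 23.3]
opening: 0.105
t 7.9 pos [539.183 142.243 146.268] rot [-1.573 -0.003  1.403] F [-8.804 -3.335 23.297] op 0.10452047485145358 q [ 0.254  0.36   1.866  0.002  0.912 -1.149]
rotvec deg [ 0.147 -0.247  0.152] shift cm now-axes [-0.075  0.126  0.057] goal-axes [-0.075  0.127  0.057]
```

The stud is at its stop: 8.2 mm travel and 23 N. Turning clockwise now, with a downward bias.

```bash
python3 -m crank '[[0,2,0,0,0.15,0,-1],[0,4,0,0,0.15,0,-1],[0,6,0,0,0.15,0,-1],[0,6,0,0,0.15,0,-1],[0,6,0,0,0.15,0,-1],[0,6,0,0,0.15,0,-1],[0,6,0,0,0.15,0,-1],[0,6,0,0,0.15,0,-1],[0,6,0,0,0.15,0,-1],[0,6,0,0,0.15,0,-1]]' 100
python3 d.py 538.5 141.6 145 -0.164
```

```text
clock: 8.73
eef_pos: [539.2, 142.3, 146.4]
tcp_rot: [-1.571, -0.007, 0.42]
contact_force: [-6.5, -1.8, 18.2]
opening: 0.103
t 8.7333 pos [539.184 142.343 146.368] rot [-1.571 -0.007  0.42 ] F [-6.456 -1.829 18.222] op 0.10289998156829716 q [ 0.255  0.359  1.868  0.002  0.908 -0.167]
rotvec deg [-0.123 33.474  0.358] shift cm now-axes [-0.094  0.136 -0.04 ] goal-axes [-0.055  0.137 -0.085]
```

```bash
python3 -m crank '[[0,6,0,0,0.15,0,-1],[0,6,0,0,0.15,0,-1],[0,6,0,0,0.15,0,-1],[0,6,0,0,0.15,0,-1],[0,5,0,0,0.15,0,-1],[0,4,0,0,0.15,0,-1],[0,2,0,0,0.15,0,-1],[0,1,0,0,0.1,0,-1],[0,0,0,0,0.1,0,-1],[0,0,0,0,0.1,0,-1]]' 100
python3 d.py 538.5 141.6 145 -0.164
```

```text
clock: 9.57
eef_pos: [539.2, 142.4, 146.6]
tcp_rot: [-1.567, -0.008, -0.24]
contact_force: [-3.4, -0.3, 12.5]
opening: 0.103
t 9.5667 pos [539.212 142.368 146.65 ] rot [-1.567 -0.008 -0.24 ] F [-3.424 -0.332 12.489] op 0.10323315183111928 q [ 0.256  0.357  1.869 -0.001  0.906  0.497]
rotvec deg [-0.19  -4.371  0.471] shift cm now-axes [-0.052  0.164 -0.092] goal-axes [-0.058  0.165 -0.087]
```

```bash
python3 -m crank '[[0,0,0,0,0,0,-0.6],[0,0,0,0,0,0,-0.3],[0,0,0,0,0,0,0],[0,0,0,0,0,0,0.2],[0,0,0,0,-0.5,0,0.2],[0,0,0,0,-2,0,0.2],[0,0,0,0,-3,0,0.2],[0,0,0,0,-3,0,0.2],[0,0,0,0,-2,0,0.2],[0,0,0,0,0,0,0.2]]' 80
python3 d.py 504 -65.6 230 1.407
python3 - <<'E'
from h import *
cv2.imwrite('pics/w5.png',cams.grab_frame('wrist'))
cv2.imwrite('pics/s5.png',cv2.resize(cams.grab_frame('side')[95:275,230:430],None,fx=3.3,fy=3.3,interpolation=cv2.INTER_CUBIC))
E
```

```text
clock: 10.4
eef_pos: [536.7, 141.8, 254.6]
tcp_rot: [-1.57, -0.003, -0.241]
contact_force: [0.6, -0.3, 0.2]
opening: 0.6
t 10.4 pos [536.738 141.778 254.604] rot [-1.57  -0.003 -0.241] F [ 0.563 -0.274  0.175] op 0.5998799526397371 q [ 0.256  0.231  1.773 -0.001  1.134  0.497]
rotvec deg [  0.096 -94.403   0.192] shift cm now-axes [  1.755   2.441 -20.923] goal-axes [-20.994   2.46   -0.152]
```

View pics/w5.png

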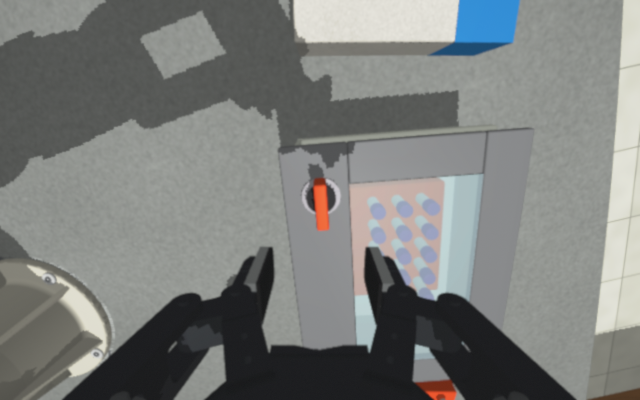

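View pics/s5.png

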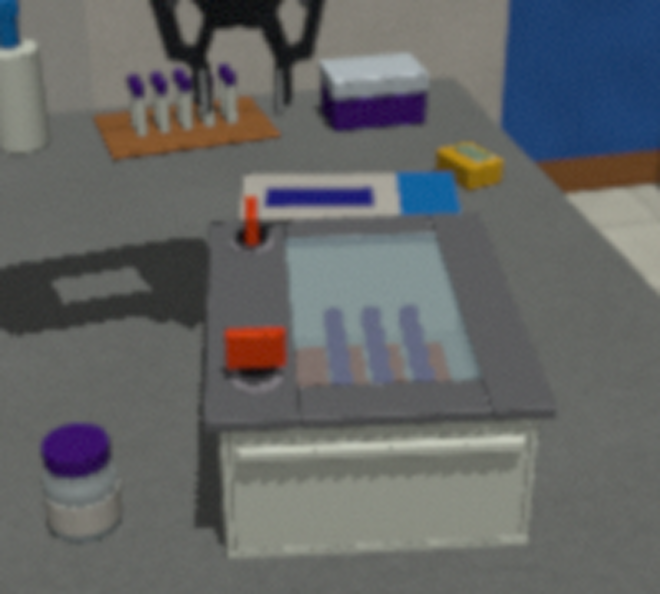

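The left wing now runs parallel to the front edge. Next is the right stud.

```bash
python3 -m crank '[[0,-7,0,0,0,0,0.2],[0,-7,0,0,0,0,0.2],[0,-7,0,0,0,0,0.2],[0,-7,0,0,0,0,0.2],[0,-7,0,0,0,0,0.2],[0,-7,0,0,0,0,0.2],[0,-7,0,0,0,0,0.2],[0,-7,0,0,0,0,0.2],[0,-7,0,0,0,0,0.2],[0,-7,0,0,0,0,0.2]]'
python3 d.py 504 -65.6 230 1.407
```

```text
clock: 11.33
eef_pos: [526.7, 139.0, 234.5]
tcp_rot: [-1.554, 0.019, 1.008]
contact_force: [-0.1, 0.2, 0.4]
opening: 0.606
t 11.3333 pos [526.702 139.007 234.509] rot [-1.554  0.019  1.008] F [-0.141  0.24   0.352] op 0.6061903741786929 q [ 0.255  0.25   1.797 -0.     1.12  -0.752]
rotvec deg [ -1.175 -22.886  -0.852] shift cm now-axes [-18.502   0.64   -9.015] goal-axes [-20.557   0.451  -1.097]
```

```bash
python3 -m crank '[[-1,-6,-1,0,0,0,0.2],[0,-6,0,0,0,0,0.2],[0,-6,0,0,0,0,0.2],[0,-4,0,0,0,0,0.2],[0,0,0,-3.5,-0.2,-0.2,0.2],[0,0,0,-3.5,-0.2,-0.2,0.2],[0,0,0,-3.5,-0.2,-0.2,0.2],[0,0,0,-3.5,-0.2,-0.2,0.2],[0,0,0,-3.5,0,-0.2,0.2],[0,0,0,-2,0,0,0.2]]'
python3 d.py 504 -65.6 190 1.407
```

```text
clock: 12.17
eef_pos: [497.6, -59.1, 225.3]
tcp_rot: [-1.545, 0.006, 1.429]
contact_force: [-0.0, -0.0, -0.2]
opening: 0.6
t 12.1667 pos [497.559 -59.132 225.319] rot [-1.545  0.006  1.429] F [-0.04  -0.043 -0.201] op 0.5996158549118137 q [-0.118  0.192  1.894 -0.006  1.081 -1.545]
rotvec deg [-1.475  1.274 -0.332] shift cm now-axes [-0.53   3.515 -0.82 ] goal-axes [-0.533  3.532 -0.741]
```

```bash
python3 -m crank '[[-1.4,1.2,-0.3,0,0,0,0.2],[0,0,0,-0.5,0.5,-0.75,0.2],[0,0,0,0,1,0,0.2],[0,0,0,0,1,0,0.2],[0,0,0,0,0.7,0,0.2],[0,0,0,0,0,0,0.2],[0,0,0,0,0,0,0.2],[0,0,0,0,0,0,0.2],[0,0,0,0,0,0,0.2],[0,0,0,0,0,0,0.2]]'
python3 d.py 504 -65.6 154.5 1.407
python3 - <<'E'
from h import *
cv2.imwrite('pics/w6.png',cams.grab_frame('wrist'))
E
```

```text
clock: 13.0
eef_pos: [499.9, -67.3, 181.9]
tcp_rot: [-1.555, 0.002, 1.408]
contact_force: [0.3, -0.3, 0.2]
opening: 0.599
t 13.0 pos [499.858 -67.271 181.908] rot [-1.555  0.002  1.408] F [ 0.27  -0.261  0.223] op 0.5988656851127984 q [-0.136  0.246  1.936 -0.002  0.976 -1.543]
rotvec deg [-0.921  0.071 -0.104] shift cm now-axes [ 0.237  2.734 -0.426] goal-axes [ 0.232  2.741 -0.381]
```

View pics/w6.png

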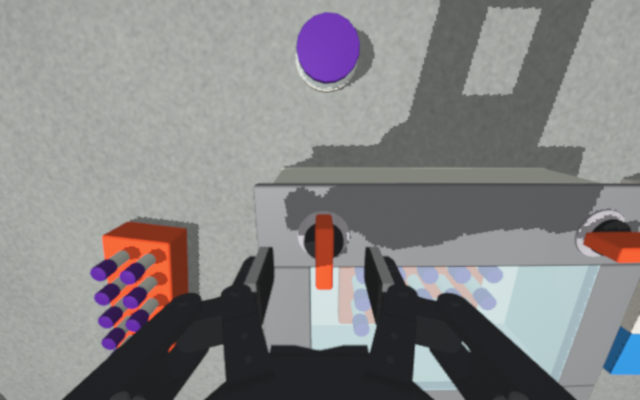

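The right wing at (324,250) sits between the fingers, about 2 mm off centre as computed. I'll descend and grip.

```bash
python3 -m crank '[[-0.9,0,0,0.2,0,-0.4,0.2],[0,0,0,0,0.7,0,0.1],[0,0,0,0,0.8,0,0],[0,0,0,0,0.7,0,0],[0,0,0,0,0.3,0,0],[0,0,0,0,0,0,0],[0,0,0,0,0,0,0],[0,0,0,0,0,0,0],[0,0,0,0,0,0,0],[0,0,0,0,0,0,0]]' 80
python3 d.py 504 -65.6 154.5 1.407
```

```text
clock: 13.88
eef_pos: [505.0, -65.9, 154.8]
tcp_rot: [-1.574, 0.002, 1.408]
contact_force: [0.1, 0.2, 0.5]
opening: 0.501
t 13.8833 pos [505.024 -65.883 154.837] rot [-1.574  0.002  1.408] F [0.148 0.151 0.505] op 0.5008998872079391 q [-0.131  0.281  1.961 -0.002  0.897 -1.538]
rotvec deg [ 0.168  0.073 -0.1  ] shift cm now-axes [0.011 0.033 0.106] goal-axes [0.011 0.034 0.106]
```

```bash
python3 -m crank '[[0,0,0,0,0,0.1,-0.3],[0,0,0,0,0,0,-0.6],[0,0,0,0,0,0,-0.8],[0,0,0,0,0,0,-1],[0,0,0,0,0,0,-1],[0,0,0,0,0,0,-1],[0,0,0,0,0,0,-1],[0,0,0,0,0,0,-1],[0,0,0,0,0,0,-1],[0,0,0,0,0,0,-1]]' 80
python3 d.py 504 -65.6 146.5 1.407
```

```text
clock: 14.72
eef_pos: [504.4, -65.1, 155.7]
tcp_rot: [-1.575, 0.001, 1.408]
contact_force: [-0.1, 1.2, -1.1]
opening: 0.11
t 14.7167 pos [504.446 -65.116 155.669] rot [-1.575  0.001  1.408] F [-0.078  1.205 -1.086] op 0.10964773988711134 q [-0.131  0.278  1.963 -0.001  0.896 -1.538]
rotvec deg [ 0.251  0.053 -0.03 ] shift cm now-axes [-0.055  0.917  0.04 ] goal-axes [-0.055  0.917  0.036]
```

```bash
python3 -m crank '[[0,0,0,0,0.2,0,-1],[0,0,0,0,0.2,0,-1],[0,0,0,0,0.2,0,-1],[0,0,0,0,0.2,0,-1],[0,0,0,0,0.2,0,-1],[0,0,0,0,0.2,0,-1],[0,0,0,0,0.2,0,-1],[0,0,0,0,0.2,0,-1],[0,0,0,0,0.2,0,-1],[0,0,0,0,0.2,0,-1]]' 100
python3 d.py 504 -65.6 146.5 1.407
```

```text
clock: 15.55
eef_pos: [504.7, -65.2, 147.3]
tcp_rot: [-1.576, 0.0, 1.408]
contact_force: [-9.0, 2.1, 26.6]
opening: 0.103
t 15.55 pos [504.675 -65.165 147.332] rot [-1.576  0.     1.408] F [-9.048  2.126 26.57 ] op 0.10286097463361554 q [-0.131  0.29   1.969 -0.001  0.877 -1.538]
rotvec deg [ 0.287  0.054 -0.026] shift cm now-axes [-0.054  0.083  0.06 ] goal-axes [-0.054  0.083  0.059]
```

This one is at its stop too: 8.3 mm and 26.6 N. Turning it.

```bash
python3 -m crank '[[0,2,0,0,0.15,0,-1],[0,4,0,0,0.15,0,-1],[0,6,0,0,0.15,0,-1],[0,6,0,0,0.15,0,-1],[0,6,0,0,0.15,0,-1],[0,6,0,0,0.15,0,-1],[0,6,0,0,0.15,0,-1],[0,6,0,0,0.15,0,-1],[0,6,0,0,0.15,0,-1],[0,6,0,0,0.15,0,-1]]' 100
python3 -m crank '[[0,6,0,0,0.15,0,-1],[0,6,0,0,0.15,0,-1],[0,6,0,0,0.15,0,-1],[0,6,0,0,0.15,0,-1],[0,5,0,0,0.15,0,-1],[0,4,0,0,0.15,0,-1],[0,1,0,0,0.15,0,-1],[0,0,0,0,0.1,0,-1],[0,0,0,0,0.1,0,-1],[0,0,0,0,0.1,0,-1]]' 100
python3 d.py 504 -65.6 146.5 -0.164
```

```text
clock: 16.38
eef_pos: [505.0, -64.4, 147.4]
tcp_rot: [-1.574, -0.007, 0.425]
contact_force: [-6.5, 2.0, 21.2]
opening: 0.101
clock: 17.22
eef_pos: [505.5, -64.1, 147.6]
tcp_rot: [-1.57, -0.01, -0.202]
contact_force: [-4.9, 1.6, 13.4]
opening: 0.102
t 17.2167 pos [505.55  -64.11  147.554] rot [-1.57  -0.01  -0.202] F [-4.872  1.596 13.364] op 0.10174239988569557 q [-0.129  0.289  1.97   0.     0.872  0.073]
rotvec deg [-0.03  -2.197  0.557] shift cm now-axes [-0.123  0.104 -0.177] goal-axes [-0.129  0.105 -0.172]
```

```bash
python3 -m crank '[[0,0,0,0,0,0,-0.6],[0,0,0,0,0,0,-0.3],[0,0,0,0,0,0,0],[0,0,0,0,0,0,0.2],[0,0,0,0,-0.5,0,0.2],[0,0,0,0,-2,0,0.2],[0,0,0,0,-3,0,0.2],[0,0,0,0,-3,0,0.2],[0,0,0,0,-3,0,0.2],[0,0,0,0,-3,0,0.2]]' 80
python3 -m crank '[[0,0,0,0,-3,0,0.2],[0,0,0,0,-3,0,0.2],[0,0,0,-3,0,0,0.2],[0,0,0,-3,0,0,0.2],[0,0,0,-3,0,0,0.2],[0,0,0,-3,0,0,0.2],[0,0,0,0,0,0,0.2],[0,0,0,0,0,0,0.2],[0,0,0,0,0,0,0.2],[0,0,0,0,0,0,0.2]]' 80
python3 - <<'E'
from h import *
cv2.imwrite('pics/t7.png',cv2.resize(cams.grab_frame('top')[130:290,185:445],None,fx=3,fy=3,interpolation=cv2.INTER_CUBIC))
cv2.imwrite('pics/s7.png',cv2.resize(cams.grab_frame('side')[95:275,230:430],None,fx=3.3,fy=3.3,interpolation=cv2.INTER_CUBIC))
cv2.imwrite('pics/w7.png',cams.grab_frame('wrist'))
E
```

```text
clock: 18.05
eef_pos: [499.7, -63.7, 291.8]
tcp_rot: [-1.572, 0.005, -0.203]
contact_force: [1.5, -0.0, 0.5]
opening: 0.6
clock: 18.88
eef_pos: [381.3, -39.6, 365.2]
tcp_rot: [-1.571, -0.012, -0.204]
contact_force: [-0.2, -0.3, 0.5]
opening: 0.601
```

View pics/t7.png

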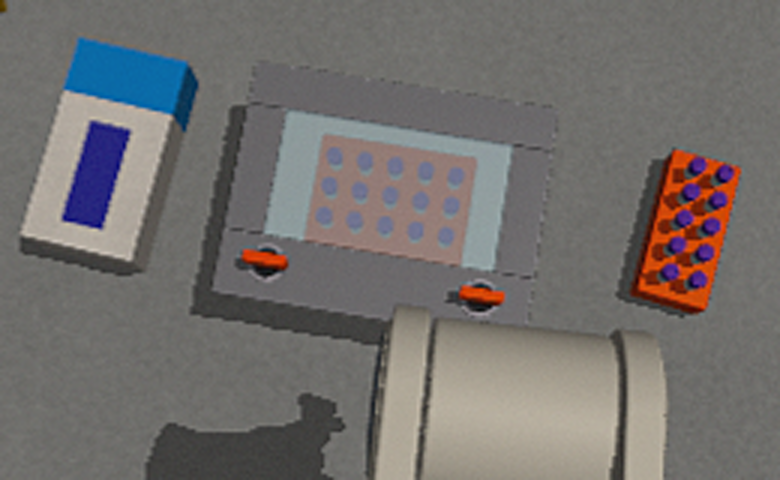

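View pics/s7.png

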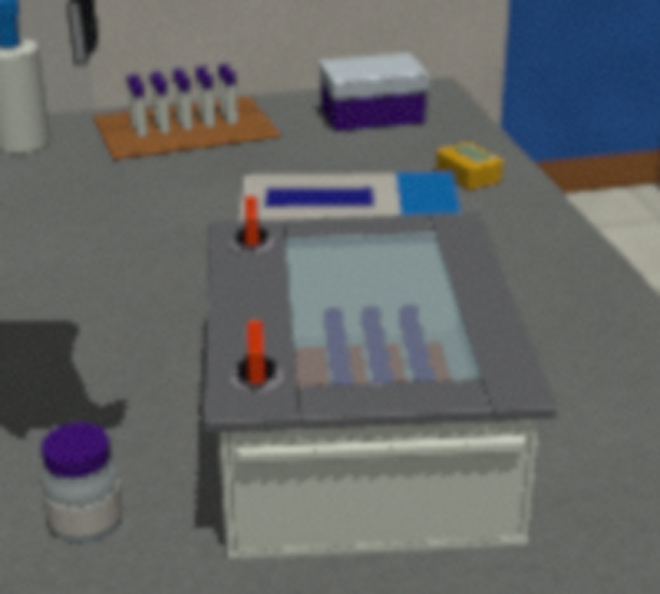

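View pics/w7.png

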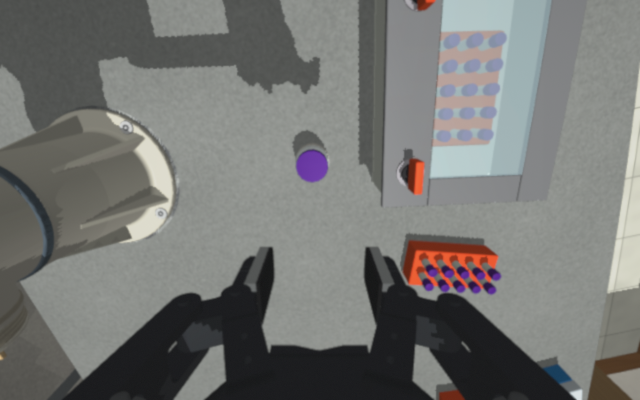

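Run:
```python
from h import *
s=Vw('side');t=Vw('top');p=np.load('p2.npy')
for nm,b in(('L',105),('R',-105)):
  P=lambda d,y,z:proj(s,lid(p,[-198,b+y,z-d]))[0]
  for d in(0,3.5,8):
    for lab,y,z in(('neartop',-21,46),('nearbot',-21,18),('fartop',21,46)):
      u=P(d,y,z);print(nm,d,lab,(u[0]-230+.35)*3.3,(u[1]-95+.35)*3.3)
# reference: unpressed at start open wing
for nm,b in(('L',105),('R',-105)):
  u=proj(s,lid(p,[[-198,b-5.5,46],[-198,b-5.5,18]]));print(nm,'open0 top/bot row',(u[:,1]-95+.35)*3.3)
for nm in('side1z','s7'):
  im=cv2.imread(f'pics/{nm}.png').astype(int)
  m=((im[...,2]>150)&(im[...,1]<90)&(im[...,0]<90)).astype(np.uint8);m[:, :200]=0;m[:,300:]=0
  print(nm,cv2.connectedComponentsWithStats(m)[2])
```

```text
L 0 neartop 251.15569975814682 213.48287918870793
L 0 nearbot 252.41981558053897 244.02310640496964
L 0 fartop 250.67122154972438 192.2281750742923
L 3.5 neartop 251.3156334218453 217.34847641318478
L 3.5 nearbot 252.57539383242442 247.77965074249653
L 3.5 fartop 250.82633090170023 195.9964075356548
L 8 neartop 251.5204493254832 222.2981565752689
L 8 nearbot 252.77464047802604 252.58991917619852
L 8 fartop 251.0249977993694 200.82214467600983
R 0 neartop 254.23080715646418 347.73550539432017
R 0 nearbot 255.72043025136654 382.5156379292172
R 0 fartop 253.51020227784718 316.3762860651206
R 3.5 neartop 254.41980653611597 352.1505653120993
R 3.5 nearbot 255.9030946169017 386.7777430064837
R 3.5 fartop 253.69263247855602 320.67317315790484
R 8 neartop 254.66161824911725 357.7983766549701
R 8 nearbot 256.13681687898554 392.2302925691876
R 8 fartop 253.9260907909333 326.171055505215
L open0 top/bot row [205.463 235.721]
R open0 top/bot row [335.848 370.29 ]
side1z [[     0      0    660    594 391207]
 [   240    200     33      9    186]
 [   226    327     58     14    647]]
s7 [[     0      0    660    594 391345]
 [   246    198     11     23    216]
 [   248    320     15     37    479]]
```

Run:
```python
import cv2,numpy as np
for nm in('side1z','s5','s7'):
  im=cv2.imread(f'pics/{nm}.png').astype(int)
  o=im[...,2]-im[...,1]
  m=(o>70).astype(np.uint8);m[:, :200]=0;m[:,285:]=0;m[:150]=0
  n,l,st,c=cv2.connectedComponentsWithStats(m);print(nm,[(s[0],s[1],s[0]+s[2],s[1]+s[3]) for s in st[1:] if s[4]>100])
```

```text
side1z [(np.int32(230), np.int32(199), np.int32(276), np.int32(233)), (np.int32(225), np.int32(327), np.int32(285), np.int32(368))]
s5 [(np.int32(246), np.int32(197), np.int32(258), np.int32(244)), (np.int32(225), np.int32(327), np.int32(285), np.int32(368))]
s7 [(np.int32(246), np.int32(196), np.int32(258), np.int32(244)), (np.int32(247), np.int32(320), np.int32(264), np.int32(383))]
```

The wing rows in the side view fit about 3 to 3.5 mm of depression on both studs, not 0 or 8 mm. The lid is flat, and the carton, tube rack and jar haven't moved. Handing in.

Run:
```python
from rig import order
print(order.sign_off())
```

```text
the job is handed in; nothing more can be done
None
```

The job is handed in at about 19 s of the 72 s allowed: the lid is shut and both studs look locked, though the hand-in gave no verdict.

**What I did:** I shut the lid with the closed fingers. I then gripped each stud's wing and pressed it to its stop, 8.2 mm (23 N) on the left and 8.3 mm (27 N) on the right. Each was turned clockwise slightly past a quarter turn, up to its stop, with downward pressure kept on, then released.

**Last checks:**
- **Lid:** it lies flat on the box in the top and side pictures.
- **Turn:** both wings run parallel to the lid's front edge.
- **Catch:** with nothing touching them, both studs sit about 3 to 3.5 mm down in the side picture, which fits the caught position. Single edges gave anything from 2.3 to 4.4 mm, so this reading is coarse.
- **Bystanders:** the glove carton, tube rack and jar stand where they did at the start. The arm hid the jar in the last top picture, so I judged it from the side picture.

**Disagreement:** the wrist and fixed cameras placed the box about 2 mm apart, within the stated calibration. A fit that left the lid angle free gave -0.015 rad. That is inside the 0.03 rad limit, and I took it as calibration error.

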